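# Raise the steel lid of the specimen well with its lever

## Task

Open the specimen well for a colleague: first push the lock's black knob all the way back, away from the lever, then slowly press the red pad at the lever's long end down onto the rubber stop so that its short end raises the heavy steel lid. Finish while still holding the pad down with the lid raised. Nothing needs to be grasped or lifted, only pushed and pressed with the fingers: do not touch the lid or lift the lever out of its saddle, and leave the canister, loupe and vial standing where they are.

Things in the scene. Friction and masses are not known exactly. Their poses are not given: they have to be found in the camera images.
- mat: Fixed grey-blue mat on the worktop, 480 x 675 mm, 12 mm thick; origin at the centre of its underside. All heights given for the other things are above the mat's top (world z = 0.012).
- station: Fixed grey fixture, 165 x 340 mm in plan, on the mat; place and yaw vary. Origin on the mat's top, below the lever's pivot; z up. The lever lies along its y axis: the well (open box 150 x 70 mm, 71 mm high) with its lid at y = +80 to +151 mm, the lever's long end at y = -205 mm. Rubber stop under the lever at y = -165 mm, top z = 36.5 mm; the lock at y = -115 mm on the -x side.
- saddle (a point): Point on the fixture, z = 80 mm above its origin, where the lever's pivot axis lies when the pin sits properly in the two V notches of the saddle (cheeks at x = +-23 mm, tops at about 92 mm).
- lever: Loose steel lever, 0.25 kg, a bar 18 mm wide and 12 mm thick, lying by its 10 mm pin loosely in the V notches. Origin on the pivot axis. At rest its axes are parallel to the station's and the bar slopes up towards the long end (0.21 rad): long arm 205 mm towards -y, short arm 75 mm towards +y, its round nose under the lid's overhanging edge. On the stop it has turned by 0.42 rad about x.
- lever_pivot (a point): The middle of the lever's pivot pin (the lever's origin).
- press_pad (a point): Centre of the top face of the red round pad (38 mm across) on the lever's long end. About 134 mm above the mat at rest, about 49 mm with the lever on its stop (85 mm lower); on the way it shifts only about 5 mm horizontally. Pressing it down takes about 2 to 6 N until the stop is met; the lever falls back when let go.
- lid (a joint): Angle of the heavy steel lid (150 x 96 x 16 mm, 1 to 2 kg, yellow plate on top), hinged along the side away from the lever: 0 shut, about 0.39 rad with the lever pressed onto its stop. It falls shut by itself.
- lid_edge (a point): Middle of the lid's free edge on the lever side, half-way up its thickness, 79 mm above the mat when shut.
- lock (a joint): Travel of the brass locking slide, which lies below the long arm and stops it from going down: 0 to 0.006 at the start (locked), 0.040 m fully back; it moves to the station's -x, away from the lever, with 2 N friction, stays where it is left. The lever passes freely once it is past about 0.025.
- lock_knob (a point): Centre of the lock's upright black knob, 18 mm across, 34 mm tall (from z = 101 to 135 mm, this point at about 118 mm). It stands about 75 mm to the -x side of the lever's middle line when locked and 115 mm when fully back, so about 57 mm is free between the lever's edge and the knob; the lever's top is 110 mm high there, the guide's rails below the knob 94 mm.
- canister: Loose black screw canister with white cap, 40 mm across, 62 mm tall, upright; origin at the centre of its foot.
- loupe: Loose black stand loupe, 42 mm across, 37 mm tall; origin at the centre of its foot.
- vial: Loose glass vial with red cap, 24 mm across, 52 mm tall, upright; origin at the centre of its foot.

How it is judged:
By the outcome, as a careful person would: the job done as asked, in the order asked, and still so for the second after the job is handed in, while the arm keeps its last pose, push and grip.
It also fails if it takes over 38 s, if anything falls off the work surface, if the arm or the gripper's body presses on something with over 40 N, if the wrist force passes 120 N, or if a joint passes its speed limit or range.

## Robot

A 6-joint arm with a two-finger parallel gripper is mounted at the origin on a cart in front of the work surface, level with it; the furniture and walls round the work are solid. World frame = base frame: x ahead of the robot, y to its left, z up, the work surface at z = 0. Lengths are in m, angles in rad, forces in N, time in s.
With the tool pointing down it reaches from about 0.35 to 0.85 m from the base axis. Payload 8.1 kg.
Tool frame: the origin (TCP) lies on the mounting face of the last link; the fingertips stand 186 mm ahead of it and the grasp point (between the pads) lies 167 mm ahead of it; z points along the fingers, y is the line along which they close (so a half turn about z gives the same grasp; the last joint's range is limited). The gripper opens to 93 mm and grips with 3 to 60 N. Pads are 15 mm wide; open, the fingers measure 128 mm over their backs; the gripper's body (75 mm by 188 mm) begins 65 mm behind the grasp point.
Start: joints at [1.217, 0.13, 1.488, -0, 1.523, -0.085], TCP at [0.159, 0.578, 0.405] pointing down, gripper open.
Joint ranges: [-2.96, 2.96], [-0.89, 2.26], [0.02, 2.5], [-1.34, 4.48], [0, 2.73], [-2.66, 2.66]. Speed limits (rad/s): [2.39, 2.39, 2.79, 3.14, 3.14, 3.14].

## Interface

Orientations are given as a rotation vector (axis times angle).
In Python, from plant import * gives the robot as it stands. The module is installed in compiled form; this text tells all that it offers.
- The arm moves only by the tool arm_command, never from a script. Its argument "increments" is a list of rows, each a list of 6 numbers: the shift along the tool's x, y, z in units of 0.2 m (1.0 is 0.2 m), then the turn, a rotation vector about the tool's x, y, z in units of pi rad (1.0 is pi rad). A call has exactly 5 rows; each row is the pose to reach, as a shift and turn from the pose commanded when the call began, along the tool's axes at that moment, turning the shorter way round; what a row does not reach only later rows make up. A row lasts 1/8 s, in which the tool goes at most 62.5 mm and 10.7 degrees, less where a joint would pass 70% of its speed; a pose out of reach is approached as far as the arm can. A call with a number of a shift or a turn outside -1 to 1 is refused whole. A call with a gripper value outside its range is refused whole. "fingers" is the closure, from -1 (fully open) to 1 (shut), set as the call begins (left out, the last holds). The fingers move at their own pace and stop on an object; "force" is the grip in N (left out, the last holds). Time passes only in rows, so rows that repeat a pose let the fingers close, or fill a call up. It gives the time, the measured TCP pose, the force, the opening and the grip force at its end, in the units of the state.
- read_state(): the state, without advancing time (a new reading comes with each control period).
- read_camera(name): name is "scene" or "top"; returns a dict with "image" (480x640x3 uint8, red, green, blue), "fx", "fy", "cx", "cy" (pixels), "T" (4x4, takes a point from camera to world coordinates). Camera axes: x right, y down, z forward; pixel columns grow to the right and rows downward; lengths in m; the calibration is good to about 2 mm. A picture is of the moment at which its call begins. There is no depth.
- close_job(): hands the job in; it is judged then, once.
The state is a dict: "t": time; "q": joint angles; "dq": joint speeds; "joint_torque": joint torques, N m; "tool_pos": TCP position; "orientation": TCP orientation; "force": force on the tool from outside, world axes, zero at the start; "wrist_torque": the same for the moment, N m; "opening": finger opening in m; "gripper_force": force on a finger pad.
Only numpy, scipy, OpenCV 4.12 (cv2) and the standard library are available. Lean on these libraries where they do the work, as an engineer would, in place of code of your own. Each camera call takes 0.05 s, during which the arm holds its last target. There are 200 camera calls.

## Working session

There is one attempt and no reset: what is moved stays moved. The work goes in short steps, Python scripts to look and compute and a tool call to move; the robot and the scene stay as the last step left them, time stands still between calls to the robot, and variables do not carry over. Pictures are saved under pics/ and viewed, at most 10 in all, crops included, and the job is handed in when it is done.

Besides the shell and the picture viewer there is one more tool, called after "Call:" in YAML: its name, and indented under it one key for each argument. arm_command: Moves the arm, as the interface text tells. Shifts and turns lie within -1 to 1; 1 stands for 0.2 m of shift or pi rad of turn. Its arguments: {"type":"object","properties":{"increments":{"type":"array","items":{"type":"array","items":{"type":"number","minimum":-1,"maximum":1}}},"fingers":{"type":"number"},"force":{"type":"number"}},"required":["increments"]}

```bash
mkdir -p pics; python3 - <<'E'
from plant import *
import cv2,numpy as np
for n in("scene","top"):
    c=read_camera(n);cv2.imwrite(f"pics/{n}0.png",c["image"][:,:,::-1]);print(n,c["fx"],c["fy"],c["cx"],c["cy"]);print(np.round(c["T"],4).tolist())
s=read_state();print(s)
E
```

```text
scene 551.6989664312201 551.6989664312201 318.7652720757958 242.04177991109106
[[0.8273, -0.2334, 0.5109, 0.1075], [-0.5612, -0.3813, 0.7346, -0.6659], [0.0234, -0.8945, -0.4465, 0.5785], [0.0, 0.0, 0.0, 1.0]]
top 469.5493498683329 469.5493498683329 315.19889558402474 238.48451985468293
[[-0.0299, -0.9977, 0.0613, 0.5234], [-0.9995, 0.0297, -0.0049, 0.0783], [0.0031, -0.0614, -0.9981, 1.1304], [0.0, 0.0, 0.0, 1.0]]
{'t': 0.1, 'q': array([ 1.21659114e+00,  1.31014004e-01,  1.48914690e+00,  1.50066847e-05,
        1.52303772e+00, -8.53999479e-02]), 'dq': array([ 0.00063145, -0.00280976, -0.00161793,  0.00124986,  0.00120835,
        0.00105747]), 'joint_torque': array([ 1.19210625e-03, -5.61335027e+01, -4.93098736e+01,  7.70850666e-02,
        2.88598740e-02, -4.20089725e-05]), 'tool_pos': array([0.15924955, 0.57826002, 0.40384781]), 'orientation': array([-4.20920324e-01, -3.11289777e+00,  2.45654924e-03]), 'force': array([-0.98701213, -0.1081685 , -0.3501666 ]), 'wrist_torque': array([-0.01633795, -0.01886701,  0.01562244]), 'gripper_force': 0.0, 'opening': 0.09298800729394736}
```

View pics/scene0.png

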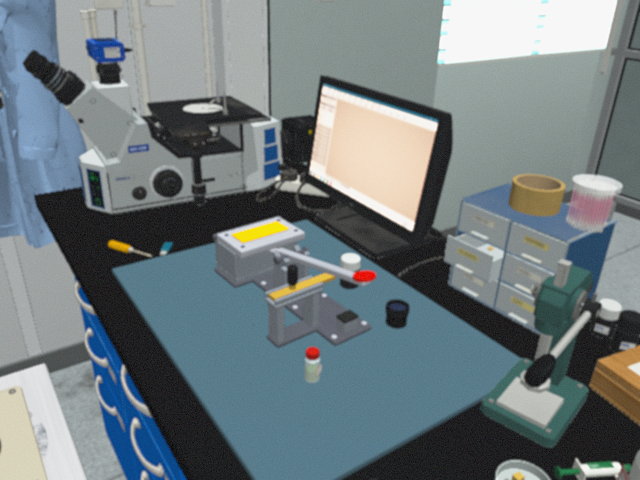

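View pics/top0.png

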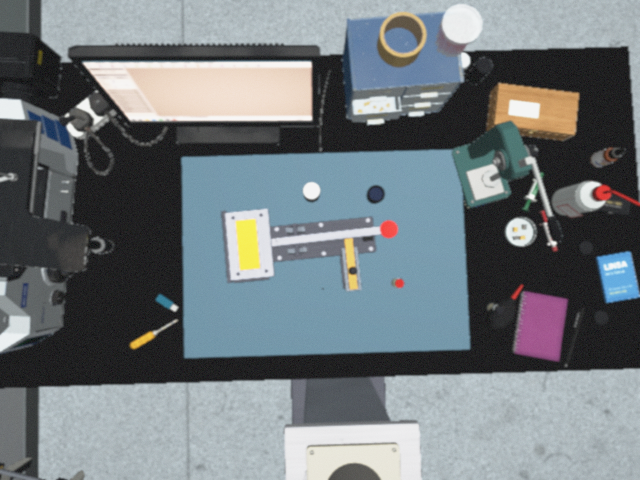

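The top view shows the pad at (389,229), the knob at about (352,270), the lid plate at (248,245) and the vial cap at (399,283). The long arm points to world -y and the knob lies on the robot's side of the lever.

```bash
cat > h.py <<'E'
from plant import *
import cv2,numpy as np
from scipy.spatial.transform import Rotation as R
def blobs(im,lo,hi,roi,amin=8):
    h=cv2.cvtColor(im,cv2.COLOR_RGB2HSV)
    m=cv2.inRange(h,lo,hi)
    if lo[0]==0 and hi[0]<=10: m|=cv2.inRange(h,(170,lo[1],lo[2]),(180,hi[1],hi[2]))
    z=np.zeros_like(m);x0,y0,x1,y1=roi;z[y0:y1,x0:x1]=m[y0:y1,x0:x1]
    n,_,st,c=cv2.connectedComponentsWithStats(z)
    return [(c[i],st[i]) for i in range(1,n) if st[i][4]>=amin]
def ray(c,uv):
    T=np.array(c["T"]);d=np.array([(uv[0]-c["cx"])/c["fx"],(uv[1]-c["cy"])/c["fy"],1])
    return T[:3,3],T[:3,:3]@d
def onz(c,uv,z):
    o,d=ray(c,uv);return o+d*(z-o[2])/d[2]
def tri(a,b):
    (o,d),(p,e)=a,b
    s=np.linalg.lstsq(np.c_[d,-e],p-o,rcond=None)[0]
    x,y=o+d*s[0],p+e*s[1];return (x+y)/2,np.linalg.norm(x-y)
E
python3 - <<'E'
from h import *
np.set_printoptions(precision=4,suppress=True)
t=read_camera("top");s=read_camera("scene")
for n,c,roi in(("top",t,(200,170,460,340)),("scene",s,(200,210,430,400))):
    print(n)
    for k,lo,hi in(("red",(0,150,100),(8,255,255)),("yel",(18,120,120),(35,255,255)),("blk",(0,0,0),(180,255,50))):
        for b,st in blobs(c["image"],lo,hi,roi): print(k,b,st,onz(c,b,.146))
E
```

```text
top
red [388.4619 228.8381] [381 221  16  17 210] [ 0.5996 -0.0812  0.146 ]
red [399. 283.] [396 280   7   7  45] [ 0.4855 -0.0987  0.146 ]
yel [247.3932 244.1696] [236 220  23  50 908] [0.5761 0.216  0.146 ]
yel [349.3831 252.5075] [345 239  10  30 201] [0.5523 0.0027 0.146 ]
yel [352.3061 280.6429] [349 273   8  16  98] [ 0.4934 -0.0014  0.146 ]
blk [371.5882 199.7059] [368 196  10   7  17] [ 0.6623 -0.048   0.146 ]
scene
red [363.8971 275.7108] [353 271  23  11 204] [ 0.5965 -0.0893  0.146 ]
red [312.1463 352.5772] [306 347  13  12 123] [ 0.4214 -0.2065  0.146 ]
yel [259.4339 231.5624] [232 221  56  22 537] [0.5344 0.1373 0.146 ]
yel [301.6037 285.1037] [269 273  66  27 434] [ 0.4982 -0.0616  0.146 ]
blk [343.4985 238.0434] [ 200  210  230   88 4909] [0.6492 0.0359 0.146 ]
blk [292.028  274.8182] [288 266   9  19 143] [ 0.5022 -0.0274  0.146 ]
blk [346.9118 284.2941] [341 280  15   8  68] [ 0.5581 -0.0962  0.146 ]
blk [396.2554 315.2876] [387 300  21  28 372] [ 0.5664 -0.2001  0.146 ]
blk [341.2667 318.8   ] [338 316   8   6  15] [ 0.4962 -0.1661  0.146 ]
```

```bash
python3 - <<'E'
from h import *
np.set_printoptions(precision=4,suppress=True)
t=read_camera("top");s=read_camera("scene")
print("knob top blk",[(b,st) for b,st in blobs(t["image"],(0,0,0),(180,255,75),(340,258,364,290),4)])
pad=tri(ray(t,(388.46,228.84)),ray(s,(363.9,275.7)));print("pad",pad)
lid=tri(ray(t,(247.39,244.17)),ray(s,(259.43,231.56)));print("lid",lid)
k=onz(s,(292,274.8),.13);kt=onz(s,(292,267.5),.147);print("knob scene",k,kt,"top",onz(t,(352.3,270.3),.147))
u=(lid[0]-pad[0])[:2];print("len",np.linalg.norm(u));u/=np.linalg.norm(u)
yaw=np.arctan2(-u[0],u[1]);ex=np.array([np.cos(yaw),np.sin(yaw)]);print("yaw",yaw,"origin",pad[0][:2]+.2045*u)
for p in(k,kt,onz(t,(352.3,270.3),.147)):
    d=p[:2]-pad[0][:2];print("knob rel x,y",d@ex,d@u-.2)
st=read_state();print(R.from_rotvec(st["orientation"]).as_matrix())
E
```

```text
knob top blk [(array([352.3684, 270.4737]), array([350, 268,   6,   5,  19], dtype=int32))]
pad (array([ 0.6009, -0.0826,  0.1413]), np.float64(0.0021442167359394136))
lid (array([0.579 , 0.2222, 0.1004]), np.float64(0.0009344815956011318))
knob scene [ 0.5168 -0.0038  0.13  ] [ 0.5136 -0.009   0.147 ] top [ 0.5149 -0.002   0.147 ]
len 0.30557412067221756
yaw 0.07157660462072149 origin [0.5862 0.1214]
knob rel x,y -0.07819359137837226 -0.1153576367985418
knob rel x,y -0.08181159601974008 -0.1203309370178788
knob rel x,y -0.0799611695236389 -0.11348447658663018
[[-0.9641  0.2656 -0.0002]
 [ 0.2656  0.9641 -0.0006]
 [ 0.     -0.0006 -1.    ]]
```

Call:
arm_command:
  increments:
    - [-0.18,-0.15,0,0,0,0]
    - [-0.36,-0.3,0,0,0,0]
    - [-0.54,-0.45,0,0,0,0]
    - [-0.72,-0.6,0,0,0,0]
    - [-0.89,-0.75,0,0,0,0]
  fingers: 1
  force: 20

```text
t: 0.92
tool_pos: [0.2918, 0.3852, 0.4048]
orientation: [0.421, 3.113, 0.0]
force: [0.6, -0.1, -0.1]
opening: 0.0474
gripper_force: 0.0
```

Call:
arm_command:
  increments:
    - [-0.18,-0.15,0,0,0,0]
    - [-0.36,-0.3,0,0,0,0]
    - [-0.54,-0.45,0,0,0,0]
    - [-0.72,-0.6,0,0,0,0]
    - [-0.89,-0.75,0,0,0,0]

```text
t: 1.55
tool_pos: [0.4235, 0.1933, 0.4049]
orientation: [0.421, 3.113, 0.0]
force: [0.6, 1.0, -0.0]
opening: 0.001
gripper_force: 0.0
```

Call:
arm_command:
  increments:
    - [-0.18,-0.15,0,0,0,-0.02]
    - [-0.36,-0.3,0,0,0,-0.04]
    - [-0.54,-0.45,0,0,0,-0.06]
    - [-0.72,-0.6,0,0,0,-0.08]
    - [-0.89,-0.75,0,0,0,-0.108]

```text
t: 2.17
tool_pos: [0.5554, 0.0014, 0.4048]
orientation: [-0.114, 3.139, 0.0]
force: [0.6, 0.2, -0.9]
opening: 0.0006
gripper_force: 0.0
```

```bash
cat > m.py <<'E'
from h import *
import sys
np.set_printoptions(precision=4,suppress=True)
def show(*targets):
    s=read_state();M=R.from_rotvec(s["orientation"]).as_matrix()
    print(s["t"],s["tool_pos"],"F",s["force"],"open",s["opening"],"q",s["q"]);print(M)
    for p in targets: print("inc",M.T@(np.array(p)-s["tool_pos"])/.2)
    Y=.0716;W=np.c_[[-np.cos(Y),-np.sin(Y),0],[-np.sin(Y),np.cos(Y),0],[0,0,-1]]
    print("turn/pi",R.from_matrix(M.T@W).as_rotvec()/np.pi)
E
python3 -c "
from m import *
show((.554,0,.306))
for n in('scene','top'): cv2.imwrite(f'pics/{n}1.png',read_camera(n)['image'][150:390,150:470,::-1].repeat(2,0).repeat(2,1))"
```

```text
2.175 [0.5554 0.0014 0.4048] F [ 0.5633  0.2436 -0.9152] open 0.0005759074626504913 q [-0.0899  0.0098  1.6144  0.0001  1.5171 -1.7336]
[[-0.9973 -0.0728  0.0003]
 [-0.0728  0.9973  0.0001]
 [-0.0003  0.     -1.    ]]
inc [ 0.0075 -0.0063  0.4939]
turn/pi [0.     0.0001 0.0004]
```

Call:
arm_command:
  increments:
    - [0,0,0.1,0,0,0]
    - [0.008,-0.006,0.2,0,0,0]
    - [0.008,-0.006,0.28,0,0,0]
    - [0.008,-0.006,0.34,0,0,0]
    - [0.008,-0.006,0.4,0,0,0]

```text
t: 2.9
tool_pos: [0.553, 0.0019, 0.324]
orientation: [-0.111, 3.14, 0.0]
force: [-0.4, -0.1, 0.0]
opening: 0.0004
gripper_force: 0.0
```

```bash
python3 -c "
from m import *
show((.554,0,.306))
a=[read_camera(n)['image'] for n in('scene','top')]
f=lambda i,x,y:cv2.resize(i[y:y+140,x:x+140,::-1],(400,400),interpolation=cv2.INTER_CUBIC)
cv2.imwrite('pics/c1.png',np.hstack([f(a[0],240,200),f(a[1],290,190)]))"
```

```text
2.9 [0.553  0.0019 0.324 ] F [-0.356  -0.0796  0.0207] open 0.00042635555945330503 q [-0.0893  0.0565  1.7161  0.      1.3689 -1.7311]
[[-0.9975 -0.0709  0.0001]
 [-0.0709  0.9975  0.    ]
 [-0.0001  0.     -1.    ]]
inc [-0.0041 -0.0097  0.09  ]
turn/pi [ 0.      0.     -0.0002]
```

View pics/c1.png

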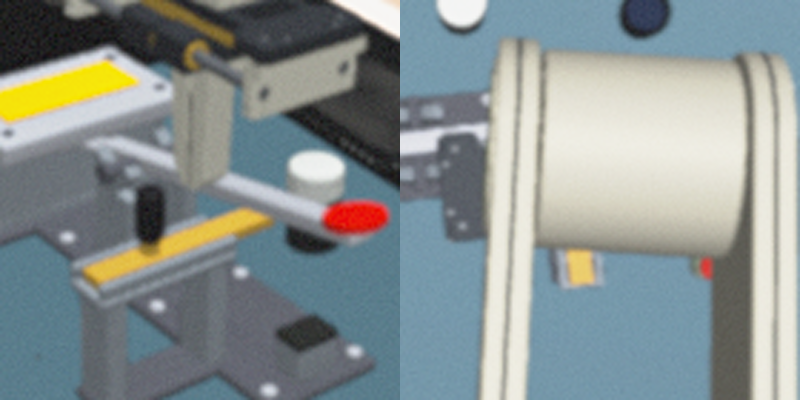

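The crop shows the closed fingertips at (200,185), between lever and knob, clear of both and in line with the knob. I will go down the rest and push.

Call:
arm_command:
  increments:
    - [0,-0.01,0.05,0,0,0]
    - [0,-0.01,0.09,0,0,0]
    - [0.04,-0.01,0.09,0,0,0]
    - [0.08,-0.01,0.09,0,0,0]
    - [0.11,-0.01,0.09,0,0,0]

```text
t: 3.62
tool_pos: [0.5309, -0.0021, 0.3072]
orientation: [-0.111, 3.139, -0.0]
force: [2.4, 0.5, -1.8]
opening: 0.0006
gripper_force: 1.0
```

Call:
arm_command:
  increments:
    - [0.03,0,0,0,0,0]
    - [0.06,0,0,0,0,0]
    - [0.09,0,0,0,0,0]
    - [0.12,0,0,0,0,0]
    - [0.14,0,0,0,0,0]

```text
t: 4.25
tool_pos: [0.5032, -0.004, 0.307]
orientation: [-0.111, 3.139, -0.0]
force: [1.6, 0.6, 0.7]
opening: -0.0001
gripper_force: 1.0
```

```bash
python3 -c "
from m import *
show()
a=[read_camera(n)['image'] for n in('scene','top')]
f=lambda i,x,y:cv2.resize(i[y:y+140,x:x+140,::-1],(400,400),interpolation=cv2.INTER_CUBIC)
cv2.imwrite('pics/c2.png',np.hstack([f(a[0],240,200),f(a[1],290,190)]))"
```

```text
4.25 [ 0.5032 -0.004   0.307 ] F [1.6455 0.588  0.7295] open -0.00012315846508407949 q [-0.1099 -0.0641  1.8686  0.      1.3366 -1.7512]
[[-0.9975 -0.0704  0.0005]
 [-0.0704  0.9975 -0.    ]
 [-0.0005 -0.0001 -1.    ]]
turn/pi [-0.      0.0002 -0.0004]
```

View pics/c2.png

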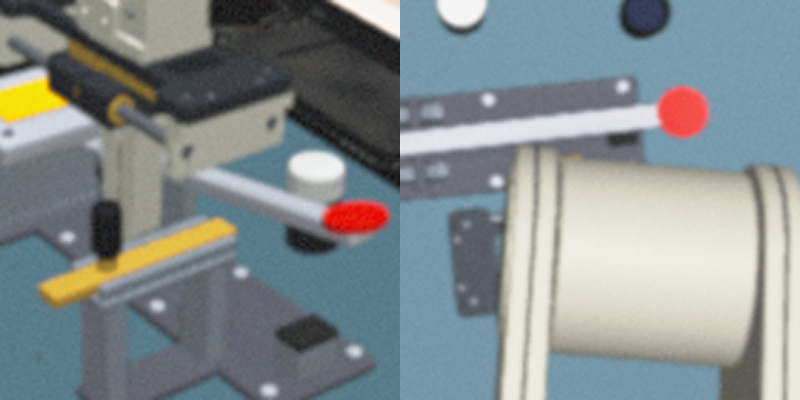

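The crop shows the knob pushed back to about (105,230) with the fingers still on it. I will push it to the end stop in small steps, watching the force.

Call:
arm_command:
  increments:
    - [0.005,0,0,0,0,0]
    - [0.01,0,0,0,0,0]
    - [0.015,0,0,0,0,0]
    - [0.02,0,0,0,0,0]
    - [0.025,0,0,0,0,0]

```text
t: 4.97
tool_pos: [0.4984, -0.0044, 0.3067]
orientation: [-0.111, 3.14, -0.0]
force: [2.6, -0.7, 1.8]
opening: 0.0002
gripper_force: 1.0
```

Call:
arm_command:
  increments:
    - [0.003,0,0,0,0,0]
    - [0.006,0,0,0,0,0]
    - [0.009,0,0,0,0,0]
    - [0.012,0,0,0,0,0]
    - [0.015,0,0,0,0,0]

```text
t: 5.6
tool_pos: [0.4963, -0.0045, 0.307]
orientation: [-0.111, 3.136, 0.0]
force: [11.6, 1.3, -6.3]
opening: 0.0003
gripper_force: 6.2
```

Call:
arm_command:
  increments:
    - [-0.03,0,0,0,0,0]
    - [-0.07,0,0,0,0,0]
    - [-0.07,0,-0.12,0,0,0]
    - [-0.07,0,-0.26,0,0,0]
    - [-0.07,0,-0.36,0,0,0]

```text
t: 6.22
tool_pos: [0.5097, -0.0036, 0.3797]
orientation: [0.111, -3.139, 0.0]
force: [0.6, -0.4, 0.1]
opening: 0.0006
gripper_force: 0.0
```

Call:
arm_command:
  increments:
    - [-0.1,-0.1,0,0,0,0]
    - [-0.2,-0.2,0,0,0,0]
    - [-0.3,-0.3,0,0,0,0]
    - [-0.38,-0.38,0,0,0,0]
    - [-0.42,-0.42,0,0,0,0]

```text
t: 6.85
tool_pos: [0.5997, -0.0822, 0.378]
orientation: [0.11, -3.138, -0.0]
force: [-0.6, 0.5, -0.6]
opening: 0.0006
gripper_force: 0.0
```

```bash
python3 -c "
from m import *
show((.600,-.082,.332))
t=read_camera('top');s=read_camera('scene')
a=[s['image'],t['image']]
for b,st in blobs(s['image'],(0,0,0),(180,255,50),(255,260,310,300)): print('knob',b,st,onz(s,b,.13))
for c in(t,s):
  for b,st in blobs(c['image'],(0,150,100),(8,255,255),(340,200,420,295)): print('pad',b,st,onz(c,b,.146))
f=lambda i,x,y:cv2.resize(i[y:y+140,x:x+140,::-1],(400,400),interpolation=cv2.INTER_CUBIC)
cv2.imwrite('pics/c3.png',np.hstack([f(a[0],260,190),f(a[1],290,190)]))"
```

```text
6.85 [ 0.5997 -0.0822  0.378 ] F [-0.5944  0.5008 -0.6219] open 0.0005541029186091758 q [-0.2208  0.1586  1.5061 -0.0001  1.4784 -1.8615]
[[-0.9976 -0.0699 -0.0015]
 [-0.0699  0.9976  0.0002]
 [ 0.0015  0.0003 -1.    ]]
inc [-0.0017  0.0007  0.23  ]
turn/pi [ 0.0001 -0.0005 -0.0005]
knob [273.7895 281.125 ] [269 272  10  19 152] [ 0.4817 -0.0056  0.13  ]
pad [401.2308 283.6154] [400 281   3   6  13] [ 0.4841 -0.1033  0.146 ]
pad [363.9118 275.7157] [353 271  23  11 204] [ 0.5966 -0.0893  0.146 ]
```

View pics/c3.png

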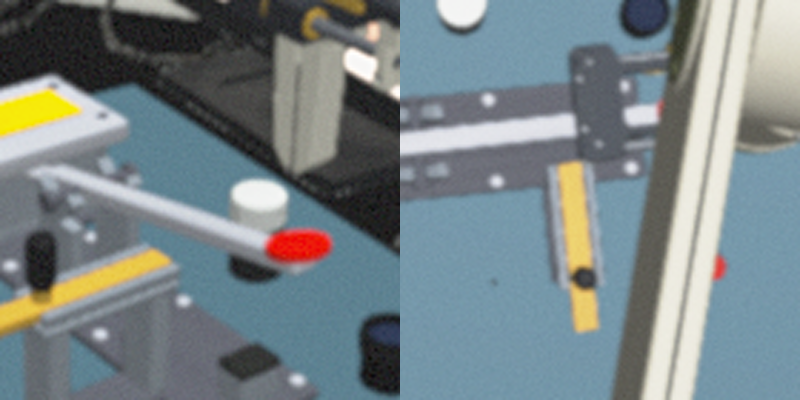

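The lock is back: the knob moved 35 mm to its end stop, at (274,281) in the scene image. The tips are above the pad. I will go down to just above it and then press slowly.

Call:
arm_command:
  increments:
    - [0,0,0.05,0,0,0]
    - [0,0,0.1,0,0,0]
    - [0,0,0.14,0,0,0]
    - [0,0,0.17,0,0,0]
    - [0,0,0.19,0,0,0]

```text
t: 7.58
tool_pos: [0.599, -0.0814, 0.3403]
orientation: [0.111, -3.139, -0.0]
force: [0.7, -0.2, -0.1]
opening: 0.0005
gripper_force: 0.0
```

Call:
arm_command:
  increments:
    - [0,0,0.012,0,0,0]
    - [0,0,0.024,0,0,0]
    - [0,0,0.036,0,0,0]
    - [0,0,0.048,0,0,0]
    - [0,0,0.06,0,0,0]

```text
t: 8.2
tool_pos: [0.5992, -0.0818, 0.3292]
orientation: [-0.11, 3.139, -0.001]
force: [-0.3, -1.6, 3.6]
opening: 0.0004
gripper_force: 1.3
```

```bash
python3 -c "
from m import *
show((.600,-.082,.247))
s=read_camera('scene')['image'][200:350,220:420,::-1]
cv2.imwrite('pics/c4.png',cv2.resize(s,(800,600),interpolation=cv2.INTER_CUBIC))"
```

```text
8.2 [ 0.5992 -0.0818  0.3292] F [-0.2861 -1.6085  3.6226] open 0.0003856336945759715 q [-0.2202  0.1885  1.5632 -0.0006  1.3889 -1.8613]
[[-0.9975 -0.0703  0.0008]
 [-0.0703  0.9975 -0.0007]
 [-0.0008 -0.0008 -1.    ]]
inc [-0.0034 -0.0011  0.4108]
turn/pi [-0.0003  0.0003 -0.0004]
```

View pics/c4.png

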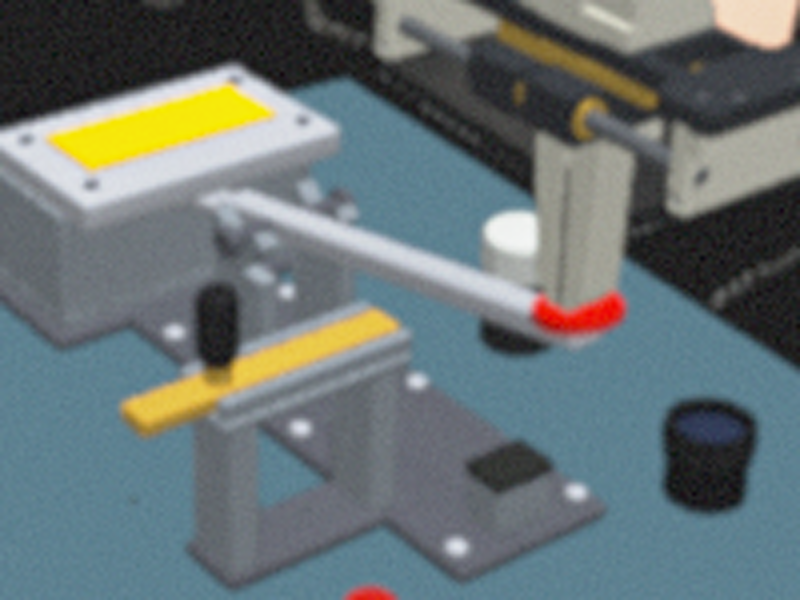

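The crop shows the fingertips centred on the red pad at (580,300), pressing with 3.6 N. I will keep pressing slowly.

Call:
arm_command:
  increments:
    - [0,0,0.015,0,0,0]
    - [0,0,0.03,0,0,0]
    - [0,0,0.045,0,0,0]
    - [0,0,0.06,0,0,0]
    - [0,0,0.075,0,0,0]

```text
t: 8.88
tool_pos: [0.5991, -0.0815, 0.3135]
orientation: [0.111, -3.14, -0.0]
force: [-0.0, -1.0, 2.8]
opening: 0.0003
gripper_force: 1.2
```

Call:
arm_command:
  increments:
    - [0,0,0.015,0,0,0]
    - [0,0,0.03,0,0,0]
    - [0,0,0.045,0,0,0]
    - [0,0,0.06,0,0,0]
    - [0,0,0.075,0,0,0]

```text
t: 9.5
tool_pos: [0.5991, -0.0815, 0.2985]
orientation: [0.111, -3.14, -0.0]
force: [-0.5, -2.6, 3.7]
opening: 0.0003
gripper_force: 1.2
```

```bash
python3 -c "
from m import *
show((.600,-.082,.247))
s=read_camera('scene')['image'][200:350,220:420,::-1]
cv2.imwrite('pics/c5.png',cv2.resize(s,(800,600),interpolation=cv2.INTER_CUBIC))"
```

```text
9.5 [ 0.5991 -0.0815  0.2985] F [-0.5374 -2.6407  3.717 ] open 0.000299643142312076 q [-0.22    0.2147  1.5913 -0.      1.3357 -1.8612]
[[-0.9975 -0.0704 -0.0001]
 [-0.0704  0.9975  0.    ]
 [ 0.0001  0.     -1.    ]]
inc [-0.0044 -0.0029  0.2575]
turn/pi [ 0.     -0.     -0.0004]
```

View pics/c5.png

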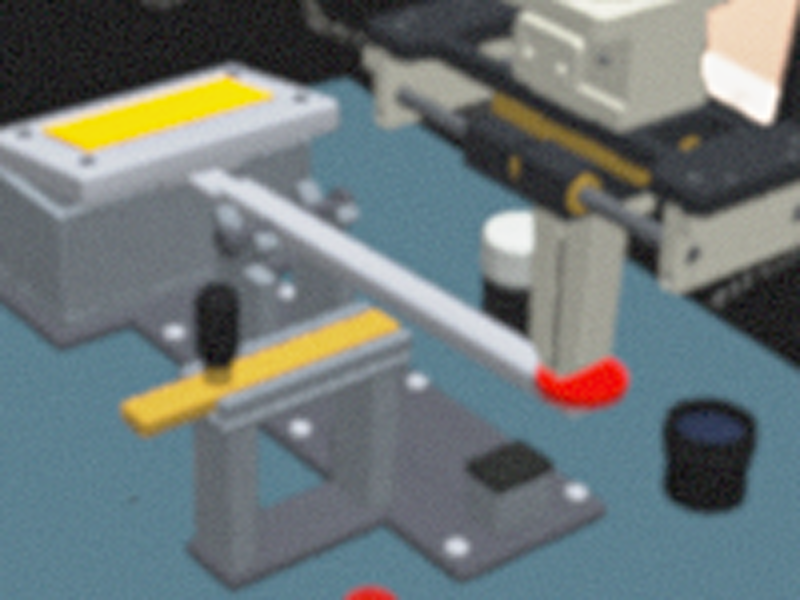

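The crop shows the lid rising, the pad at (585,380) and the lock clear. Continuing down.

Call:
arm_command:
  increments:
    - [0,-0.003,0.015,0,0,0]
    - [0,-0.006,0.03,0,0,0]
    - [0,-0.01,0.045,0,0,0]
    - [0,-0.01,0.06,0,0,0]
    - [0,-0.01,0.075,0,0,0]

```text
t: 10.18
tool_pos: [0.5992, -0.0834, 0.2835]
orientation: [0.111, -3.14, -0.0]
force: [-0.0, 2.4, 2.7]
opening: 0.0005
gripper_force: 1.4
```

Call:
arm_command:
  increments:
    - [0,0,0.015,0,0,0]
    - [0,0,0.03,0,0,0]
    - [0,0,0.045,0,0,0]
    - [0,0,0.06,0,0,0]
    - [0,0,0.075,0,0,0]

```text
t: 10.8
tool_pos: [0.5992, -0.0835, 0.2686]
orientation: [0.111, -3.14, 0.0]
force: [-0.8, 1.8, 3.6]
opening: 0.0002
gripper_force: 1.4
```

Call:
arm_command:
  increments:
    - [0,0,0.012,0,0,0]
    - [0,0,0.024,0,0,0]
    - [0,0,0.036,0,0,0]
    - [0,0,0.048,0,0,0]
    - [0,0,0.06,0,0,0]

```text
t: 11.42
tool_pos: [0.5992, -0.0835, 0.2566]
orientation: [-0.111, 3.14, -0.0]
force: [0.8, 1.4, 2.5]
opening: 0.0004
gripper_force: 1.3
```

Call:
arm_command:
  increments:
    - [0,0,0.008,0,0,0]
    - [0,0,0.016,0,0,0]
    - [0,0,0.024,0,0,0]
    - [0,0,0.032,0,0,0]
    - [0,0,0.04,0,0,0]

```text
t: 12.05
tool_pos: [0.5993, -0.0834, 0.2488]
orientation: [-0.111, 3.139, 0.0]
force: [-2.6, 2.7, 11.5]
opening: 0.0004
gripper_force: 5.0
```

Call:
arm_command:
  increments:
    - [0,0,0.003,0,0,0]
    - [0,0,0.006,0,0,0]
    - [0,0,0.009,0,0,0]
    - [0,0,0.012,0,0,0]
    - [0,0,0.015,0,0,0]

```text
t: 12.68
tool_pos: [0.5995, -0.0834, 0.2484]
orientation: [-0.111, 3.139, -0.0]
force: [-9.9, 3.8, 24.6]
opening: 0.0004
gripper_force: 11.5
```

Call:
arm_command:
  increments:
    - [0,0,-0.003,0,0,0]
    - [0,0,-0.006,0,0,0]
    - [0,0,-0.006,0,0,0]
    - [0,0,-0.006,0,0,0]
    - [0,0,-0.006,0,0,0]

```text
t: 13.3
tool_pos: [0.5995, -0.0834, 0.2486]
orientation: [-0.111, 3.139, -0.0]
force: [-6.8, 3.0, 15.2]
opening: 0.0004
gripper_force: 7.0
```

```bash
python3 -c "
from m import *
show((.600,-.082,.247))
s=read_camera('scene')['image'][200:350,220:420,::-1]
cv2.imwrite('pics/c6.png',cv2.resize(s,(800,600),interpolation=cv2.INTER_CUBIC))"
```

```text
13.3 [ 0.5995 -0.0834  0.2486] F [-6.8419  3.0339 15.1858] open 0.0004459148325797853 q [-0.223   0.2678  1.6259  0.0001  1.2471 -1.8644]
[[-0.9975 -0.0706  0.0007]
 [-0.0706  0.9975 -0.0001]
 [-0.0007 -0.0001 -1.    ]]
inc [-0.0032  0.0068  0.0082]
turn/pi [-0.      0.0002 -0.0003]
```

View pics/c6.png

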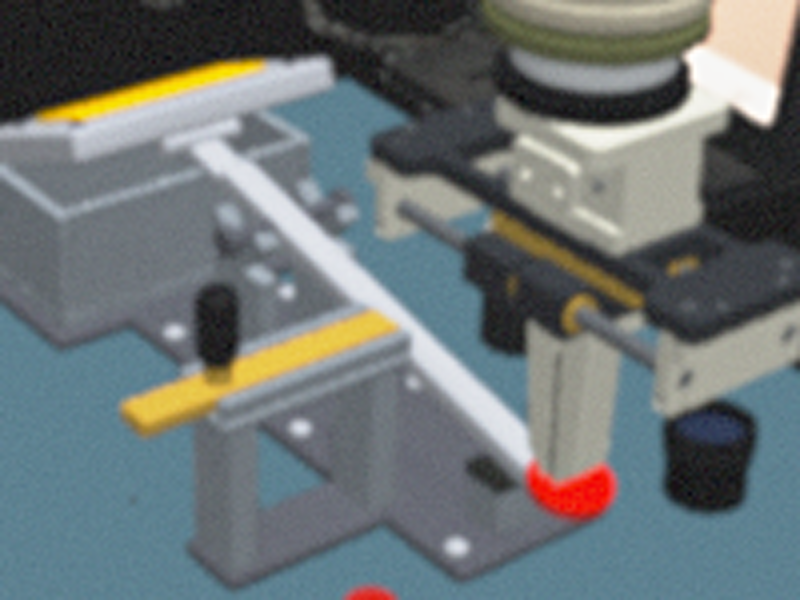

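The picture shows the lid well raised, the pad at (575,490) held down with the lever on the stop, the pin in its saddle, the knob fully back, and the loupe and vial untouched; the gripper hides the canister, which its body clears in height. The force is steady at 15 N, so I am handing in.

```bash
python3 -c "
from plant import *
print(close_job())"
```

```text
the job is handed in; nothing more can be done
None
```

The job is handed in at about 13 s: the lock is fully back, and the pad is still held on the rubber stop at about 15 N with the lid raised.

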